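# Nest the parts cups and clear the vise

## Task

The middle-sized cup of a set of nesting aluminium parts cups has been deburred and is still in the sliding vise. With that cup left standing in place, pull the vise jaw open by at least 2 cm, then lift the cup out and nest every cup on the bench upright, each fully down inside the next larger one there is, all in the largest, which stays standing on the bench. Once the cup is out, push the vise jaw fully shut again, and leave the other things on the bench alone.

Things in the scene. Friction and masses are not known exactly. Their poses are not given: they have to be found in the camera images.
- cup_a_mid (a point): Centre (on the axis, half-way up, 38 mm over its underside) of the largest parts cup: a plain round straight-sided aluminium cup, 81 mm outside diameter, 77 mm inside diameter, 76 mm tall, 2 mm wall, solid base 26 mm thick; z points up out of its mouth. A cup standing inside another of the set rests on that one's base, 26 mm higher than it, so its rim stands 26 mm proud. It stands on the bench, is always there, and needs no lifting.
- cup_b_mid (a point): Centre (on the axis, half-way up, 38 mm over its underside) of the second largest parts cup: a plain round straight-sided aluminium cup, 68 mm outside diameter, 64 mm inside diameter, 76 mm tall, 2 mm wall, solid base 26 mm thick; z points up out of its mouth. A cup standing inside another of the set rests on that one's base, 26 mm higher than it, so its rim stands 26 mm proud. It stands upright somewhere on the bench, or is absent from this run.
- cup_c_mid (a point): Centre (on the axis, half-way up, 38 mm over its underside) of the middle parts cup: a plain round straight-sided aluminium cup, 55 mm outside diameter, 51 mm inside diameter, 76 mm tall, 2 mm wall, solid base 26 mm thick; z points up out of its mouth. A cup standing inside another of the set rests on that one's base, 26 mm higher than it, so its rim stands 26 mm proud. Always there; at the start it stands upright on the vise bed, between the jaws.
- cup_d_mid (a point): Centre (on the axis, half-way up, 38 mm over its underside) of the second smallest parts cup: a plain round straight-sided aluminium cup, 43 mm outside diameter, 39 mm inside diameter, 76 mm tall, 2 mm wall, solid base 26 mm thick; z points up out of its mouth. A cup standing inside another of the set rests on that one's base, 26 mm higher than it, so its rim stands 26 mm proud. It stands upright somewhere on the bench, or is absent from this run.
- cup_e_mid (a point): Centre (on the axis, half-way up, 38 mm over its underside) of the smallest parts cup: a plain round straight-sided aluminium cup, 31 mm outside diameter, 27 mm inside diameter, 76 mm tall, 2 mm wall, solid base 26 mm thick; z points up out of its mouth. A cup standing inside another of the set rests on that one's base, 26 mm higher than it, so its rim stands 26 mm proud. It stands upright somewhere on the bench, or is absent from this run.
- jaw (a joint): Sliding jaw of the vise, m, about 3 N of friction, stays where left: 0 (to 0.001) where it holds the middle cup, positive as it opens (stop at 0.042), negative as it closes with the cup gone (stop at -0.055, the jaws together).
- jaw_grip (a point): Grip of the sliding jaw: a black upright block, 14 mm thick along the sliding direction, 38 mm wide across it, standing 52 mm over the jaw's foot; this point lies at its centre line 15 mm below its top, 85 mm over the bench at all times. Its x axis lies along the slide: the jaw opens towards -x and closes towards +x. The grip stands 52 mm behind the face of its jaw; the jaws are 34 mm high over the bed.
- vise_seat (a point): Middle of the vise bed where the middle cup stands at the start, 30 mm above the bench; the grey vise is fixed, 225 mm long and 90 mm wide; same axes as the grip; the fixed jaw is on the +x side, the sliding jaw (towards the robot) on the -x side.
- flux_tin: Closed round steel flux tin, 64 mm across, 24 mm high, upright; a bystander, to be left alone. Origin at its underside.
- spool: Solder spool standing on its flange, 68 mm across, 48 mm high; a bystander, to be left alone. Origin at its underside.
- pliers: Pliers with blue grips lying flat, about 160 mm long; a bystander, to be left alone. Origin at its underside.
- driver: Screwdriver lying flat along its x, 150 mm long; a bystander, to be left alone. Origin at its underside.
- meter: Yellow multimeter lying flat, 165 x 80 x 38 mm; a bystander, to be left alone. Origin at its underside.
- brush: Small brush lying flat along its x, 150 mm long; a bystander, to be left alone. Origin at its underside.
Not all that is in view belongs to the job. What is shaped like the part that bears jaw but pink is not meant. What is shaped like the part that bears cup_d_mid but black or red is not meant.

How it is judged:
By the outcome, as a careful person would: the job done as asked, in the order asked, and still so for the second after the job is handed in, with the robot touching nothing.
Of cup_b, cup_d, cup_e only 2 to 3 are there at a start; the rules pass over those that are not, and their reading is None.
At some moment in a run one of cup_b, cup_d may be knocked a few centimetres aside while the robot is not near it.
It also fails if it takes over 210 s, if anything falls off the work surface, if the arm or the gripper's body presses on something with over 40 N, if the wrist force passes 120 N, or if a joint passes its speed limit or range.

## Robot

A 6-joint arm with a two-finger parallel gripper is mounted at the origin on the work surface. World frame = base frame: x ahead of the robot, y to its left, z up, the work surface at z = 0. Lengths are in m, angles in rad, forces in N, time in s.
With the tool pointing down it reaches from about 0.3 to 0.875 m from the base axis. Payload 6.4 kg.
Tool frame: the origin (TCP) lies midway between the tips of the shut fingers; the grasp point (between the pads) lies 19 mm behind it; z points along the fingers, y is the line along which they close (so a half turn about z gives the same grasp; the last joint's range is limited). The gripper opens to 85 mm and grips with 20 to 120 N. Pads are 22 mm wide; open, the fingers measure 114 mm over their backs; the gripper's body (76 mm by 85 mm) begins 54 mm behind the grasp point. The pads swing forward as they close: fully open they stand 13 mm farther back than shut.
Start: joints at [-1.383, 0.181, 1.607, -0, 1.354, -0.206], TCP at [0.221, -0.531, 0.231] pointing down, gripper open.
Joint ranges: [-2.99, 2.99], [-0.89, 2.07], [0.3, 2.58], [-1.14, 4.28], [0, 2.63], [-3.12, 3.12]. Speed limits (rad/s): [2.57, 2.57, 3.01, 3.14, 3.14, 3.14].

## Interface

Orientations are given as a unit quaternion [w, x, y, z].
In Python, from bench import ctrl gives the robot as it stands.
- The arm moves only by the tool send_rows, never from a script. Its argument "motion" is a list of rows, each a list of 7 numbers: the turn, a rotation vector about the tool's x, y, z in degrees, then the shift along the tool's x, y, z in mm, then the closure, from -1 (fully open) to 1 (shut). In form: [[rx, ry, rz, tx, ty, tz, grip], ...]. A call has exactly 10 rows; each row shifts and turns the commanded pose from where the row before left it, along the tool's axes as they then stand; what a row does not reach is not made up. A row lasts 1/10 s, in which the tool goes at most 50 mm and 8.59 degrees, less where a joint would pass 70% of its speed; a pose out of reach is approached as far as the arm can. A call is refused whole if a number of a shift passes 50 or a number of a turn 8.59, either way. A call with a gripper value outside its range is refused whole. The fingers move at their own pace and stop on an object; the grip force is fixed at half the most. Time passes only in rows, so rows that do not move let the fingers close, or fill a call up. It gives the time, the measured TCP pose, the force, the opening and the grip force at its end, in the units of the state.
- ctrl.get_obs(): the state, without advancing time (a new reading comes with each control period).
- ctrl.camera(name): name is "scene" or "top" or "wrist"; returns a dict with "color" (384x512x3 uint8, red, green, blue), "z_map" (384x512 float32, m along the optical axis (not along the pixel's ray), 0 where there is no reading), "mtx" (3x3 intrinsics, pixels), "k1" (the pictures are not rectified: a ray, as slopes to the right and down, at radius r is drawn at 1 + k1 r^2 times it, then the intrinsics apply), "extrinsics" (4x4, takes a point from camera to world coordinates); the wrist camera has in their place "hand_eye" (4x4, takes a point from camera to tool coordinates, whose origin is the TCP and whose axes are the flange's). Camera axes: x right, y down, z forward; pixel columns grow to the right and rows downward; lengths in m; the calibration is good to about 2 mm. A picture is of the moment at which its call begins: read the wrist's pose just before it.
- ctrl.hand_in(): hands the job in; it is judged then, once.
The state is a dict: "time_s": time; "q": joint angles; "dq": joint speeds; "joint_efforts": joint torques, N m; "eef_pos": TCP position; "eef_rot": TCP orientation; "wrist_force": force on the tool from outside, world axes, zero at the start; "torque": the same for the moment, N m; "opening": opening from 0.0 (shut) to 1.0 (fully open); "grasp_force": force on a finger pad.
Only numpy, scipy, OpenCV 4.12 (cv2) and the standard library are available. Lean on these libraries where they do the work, as an engineer would, in place of code of your own. Each camera call takes 0.05 s, during which the arm holds its last target. There are 200 camera calls.

## Working session

There is one attempt and no reset: what is moved stays moved. The work goes in short steps, Python scripts to look and compute and a tool call to move; the robot and the scene stay as the last step left them, time stands still between calls to the robot, and variables do not carry over. Pictures are saved under pics/ and viewed, at most 14 in all, crops included, and the job is handed in when it is done.

Besides the shell and the picture viewer there is one more tool, called after "Call:" as name(argument=value, ...), one argument or row to a line, values as JSON. send_rows: Moves the arm, as the interface text tells. Its arguments: {"type":"object","properties":{"motion":{"type":"array","items":{"type":"array","items":{"type":"number"}}}},"required":["motion"]}

```bash
mkdir -p pics; cat > h.py <<'E'
import numpy as np, cv2
from bench import ctrl
from scipy.spatial.transform import Rotation as R
def T_tool(o):
    T=np.eye(4); q=o["eef_rot"]; T[:3,:3]=R.from_quat([q[1],q[2],q[3],q[0]]).as_matrix(); T[:3,3]=o["eef_pos"]; return T
def cam(name):
    o=ctrl.get_obs(); c=ctrl.camera(name)
    c["E"]=c["extrinsics"] if "extrinsics" in c else T_tool(o)@np.array(c["hand_eye"])
    return c
def rays(c,uv):
    k=np.array(c["mtx"],float); uv=np.atleast_2d(np.array(uv,float))
    return cv2.undistortPoints(uv[:,None],k,np.array([c["k1"],0,0,0,0.]))[:,0]
def onplane(c,uv,z):
    s=rays(c,uv); d=np.c_[s,np.ones(len(s))]@c["E"][:3,:3].T; o=c["E"][:3,3]
    return o+d*((z-o[2])/d[:,2])[:,None]
def cloud(c):
    h,w=c["z_map"].shape; v,u=np.mgrid[:h,:w]; s=rays(c,np.c_[u.ravel(),v.ravel()]); d=c["z_map"].ravel()
    P=np.c_[s*d[:,None],d]@c["E"][:3,:3].T+c["E"][:3,3]; P[d==0]=np.nan; return P.reshape(h,w,3)
E
python3 - <<'E'
from h import *
o=ctrl.get_obs(); print(o)
t=cam("top"); s=cam("scene")
for n,c in(("top",t),("scene",s)):
    print(n,c["mtx"],c["k1"],c["E"])
    cv2.imwrite(f"pics/{n}0.png",cv2.resize(c["color"][:,:,::-1],(800,600)))
P=cloud(t); np.save("top.npy",P)
m=(P[...,2]>0.015).astype(np.uint8)
n,l,st,ce=cv2.connectedComponentsWithStats(m)
for i in range(1,n):
    if st[i,4]>60: print(i,st[i],ce[i].round(),np.nanmedian(P[l==i],0).round(3),np.nanmax(P[l==i][:,2]).round(3),np.median(t["color"][l==i],0))
E
```

```text
{'time_s': 0.0, 'q': array([-1.38329850e+00,  1.81540395e-01,  1.60801258e+00, -2.70590288e-05,
        1.35377520e+00, -2.06283003e-01]), 'dq': array([-0.000589  ,  0.00183869,  0.00083053, -0.00025489, -0.00080973,
       -0.00037102]), 'joint_efforts': array([-1.28229040e-03, -4.44882345e+01, -3.51341307e+01, -3.54749536e-04,
        9.20574559e-03,  7.71412800e-06]), 'eef_pos': array([ 0.22053023, -0.53043433,  0.23038229]), 'eef_rot': array([-8.67846023e-04,  9.80678676e-01,  1.95623570e-01, -5.05864610e-06]), 'wrist_force': array([-1.11859387,  1.01918064, -0.23512953]), 'torque': array([-0.04375   ,  0.03030471, -0.01858655]), 'grasp_force': 0.0, 'opening': 0.9979998407494393}
top [[352.96236991   0.         252.5261816 ]
 [  0.         352.96236991 188.67794912]
 [  0.           0.           1.        ]] 0.012213240189824797 [[ 0.00817771 -0.97211316  0.23436962  0.31297668]
 [-0.99994493 -0.00640827  0.0083104  -0.00400435]
 [-0.00657674 -0.23442468 -0.97211204  1.12912295]
 [ 0.          0.          0.          1.        ]]
scene [[350.51067711   0.         266.04495855]
 [
[... 1281 characters left out ...]
0.034] 0.082 [143. 145. 151.]
74 [258 203  27  29 618] [271. 217.] [ 0.487 -0.053  0.029] 0.082 [149. 151. 156.]
80 [200 207  16  17 205] [208. 215.] [0.489 0.145 0.034] 0.081 [130. 131. 137.]
109 [221 230  15  16 186] [228. 238.] [0.421 0.079 0.03 ] 0.082 [118.  28.  27.]
112 [195 233  17  16 200] [203. 241.] [0.41  0.157 0.031] 0.082 [18. 18. 20.]
115 [ 417  235   90   57 2359] [463. 262.] [ 0.352 -0.651  0.044] 0.067 [57. 56. 60.]
122 [ 344  240   55   83 2464] [371. 281.] [ 0.296 -0.346  0.039] 0.105 [184. 114. 138.]
130 [  195   246   317   138 21320] [333. 340.] [ 0.242 -0.052  0.777] 0.808 [ 90. 107. 123.]
131 [154 248  27  11  67] [167. 254.] [0.371 0.272 0.017] 0.02 [ 52. 104. 205.]
```

View pics/top0.png

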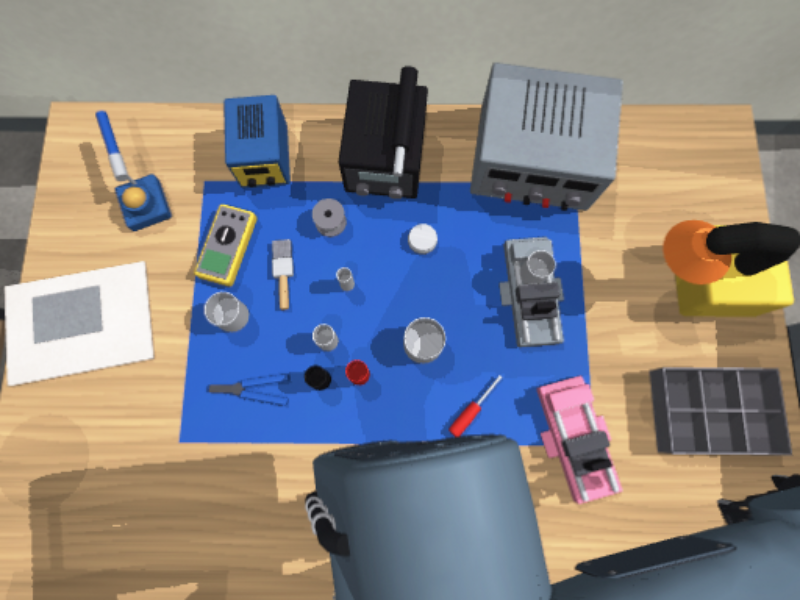

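View pics/scene0.png

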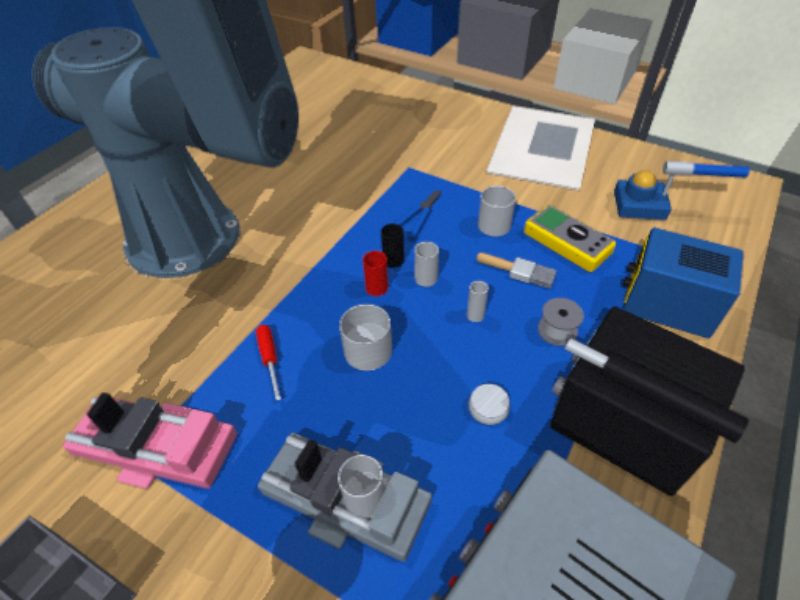

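The scene shows a grey vise with cup C (540,263 in the 800-px top view) and a pink decoy vise (580,437). The open aluminium cups in that view are A (425,340), B (226,311), D (325,336) and E (345,278). The black (317,377) and red (357,372) cups are D-shaped decoys. The tin at (422,238) and the spool at (328,216) are bystanders. Next I'll measure these positions and confirm with a crop.

```bash
cat >> h.py <<'E'
def circ(p):
    A=np.c_[2*p[:,:2],np.ones(len(p))]; s=np.linalg.lstsq(A,(p[:,:2]**2).sum(1),rcond=None)[0]
    return s[:2],np.sqrt(s[2]+s[0]**2+s[1]**2)
E
python3 - <<'E'
from h import *
P=np.load("top.npy"); t=cam("top")
z0=np.nanmedian(P[190:230,290:315,2]); print("mat z",z0)
for n,g,top,R0 in(("a",(.487,-.053),.076,.0405),("b",(.54,.348),.076,.034),("d",(.489,.145),.076,.0215),("e",(.61,.107),.076,.0155),("c",(.62,-.28),.106,.0275)):
    d=np.hypot(P[...,0]-g[0],P[...,1]-g[1])
    p=P[(d<R0+.025)&(abs(P[...,2]-top-.002)<.008)]
    (x,y),r=cv2.minEnclosingCircle(p[:,:2].astype(np.float32)); print(n,len(p),round(x,4),round(y,4),round(r,4),"rim",np.median(p[:,2]).round(4))
v=P[150:224,318:364]; col=t["color"][150:224,318:364]
m=(v[...,2]>.015)&(v[...,2]<.04); rc=cv2.minAreaRect(v[m][:,:2].astype(np.float32)); print(rc)
m=(v[...,2]>.075)&(col.max(2)<75); print("grip",m.sum(),cv2.minAreaRect(v[m][:,:2].astype(np.float32)),np.median(v[m],0))
im=np.hstack([cv2.resize(t["color"][130:235,305:380,::-1],(400,560),interpolation=cv2.INTER_CUBIC),cv2.resize(t["color"][155:260,190:265,::-1],(400,560),interpolation=cv2.INTER_CUBIC)])
cv2.imwrite("pics/crop.png",im)
E
```

```text
mat z 0.002390765344868262
a 71 0.4829 -0.0527 0.0406 rim 0.0773
b 79 0.5381 0.3434 0.0344 rim 0.076
d 40 0.4876 0.1431 0.0214 rim 0.0782
e 31 0.6078 0.1068 0.0159 rim 0.0763
c 66 0.6238 -0.2758 0.0278 rim 0.1062
((0.5917791128158569, -0.27883511781692505), (0.2249491959810257, 0.09148281812667847), 5.188450813293457)
grip 83 ((0.5434509515762329, -0.28225746750831604), (0.013432188890874386, 0.03794856742024422), 3.1094985008239746) [ 0.5407513  -0.27949355  0.10017893]
```

View pics/crop.png

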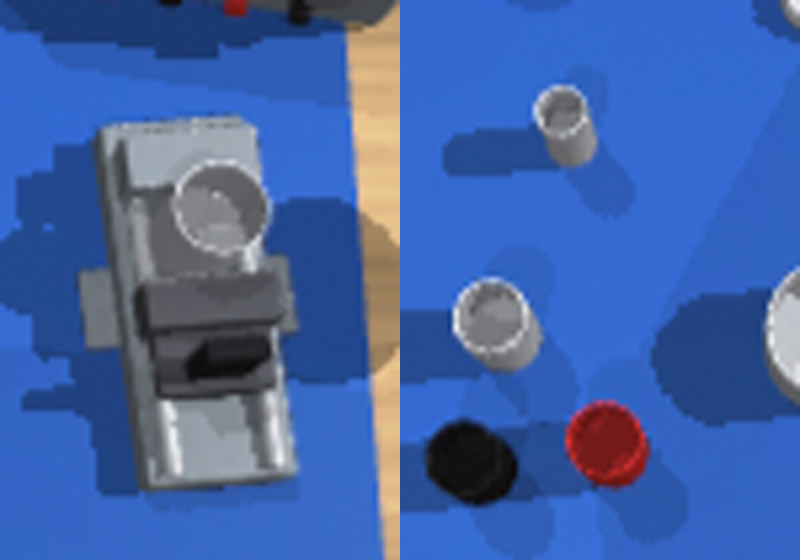

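The left crop shows the grey vise's grip block at (228,357), with cup C at (222,205). The right crop shows aluminium D (493,315) and E (563,110), with the black and red decoys below them. The grey vise is the one meant, since the pink one is excluded. First move: turn to the vise yaw (about 5°) and go toward the grip.

Call:
send_rows(
  motion=[
    [0, 0, 6, 0, 0, 0, -0.3],
    [0, 0, 6, 0, 0, 0, -0.3],
    [0, 0, 5.6, 0, 0, 0, -0.3],
    [0, 0, 0, 34, -22, 0, -0.3],
    [0, 0, 0, 34, -22, 0, -0.3],
    [0, 0, 0, 34, -22, 0, -0.3],
    [0, 0, 0, 34, -22, 0, -0.3],
    [0, 0, 0, 34, -22, 0, -0.3],
    [0, 0, 0, 34, -22, 0, -0.3],
    [0, 0, 0, 0, 0, 0, -0.3],
  ],
)

```text
time_s: 1.15
eef_pos: [0.4156, -0.3784, 0.2311]
eef_rot: [-0.001, 0.999, 0.046, 0.001]
wrist_force: [-0.1, -0.7, -0.6]
opening: 0.645
grasp_force: 0.0
```

```bash
cat > d.py <<'E'
# python3 d.py x y z : shift still to go in tool axes, mm
from h import *; import sys
o=ctrl.get_obs(); T=T_tool(o); g=np.array([float(a) for a in sys.argv[1:4]])
print("t",round(o["time_s"],1),"pos",np.round(o["eef_pos"],4),"psi",np.degrees(np.arctan2(T[1,0],T[0,0])).round(2),"tilt",np.degrees(T[:2,2]).round(2),"open",round(o["opening"],3),"gf",round(o["grasp_force"],1),"F",np.round(o["wrist_force"],1))
print("tool shift mm",(T[:3,:3].T@(g-T[:3,3])*1000).round(1))
E
python3 d.py 0.5435 -0.2815 0.2
```

```text
t 1.1 pos [ 0.4156 -0.3784  0.2311] psi 5.26 tilt [0.06 0.08] open 0.645 gf 0.0 F [-0.1 -0.7 -0.6]
tool shift mm [136.2 -84.7  31.3]
```

Call:
send_rows(
  motion=[
    [0, 0, 0, 34, -21, 0, -0.4],
    [0, 0, 0, 34, -21, 0, -0.4],
    [0, 0, 0, 34, -21, 0, -0.4],
    [0, 0, 0, 34, -21.5, 0, -0.4],
    [0, 0, 0, 0, 0, 30, -0.4],
    [0, 0, 0, 0, 0, 40, -0.4],
    [0, 0, 0, 0, 0, 0, -0.4],
    [0, 0, 0, 0, 0, 0, -0.4],
    [0, 0, 0, 0, 0, 0, -0.4],
    [0, 0, 0, 0, 0, 0, -0.4],
  ],
)

```text
time_s: 2.15
eef_pos: [0.5415, -0.2872, 0.1638]
eef_rot: [0.001, 0.999, 0.043, 0.001]
wrist_force: [-0.7, -0.0, 0.1]
opening: 0.699
grasp_force: 0.0
```

```bash
python3 d.py 0.5435 -0.2815 0.07; python3 - <<'E'
from h import *
c=cam("wrist"); cv2.imwrite("pics/w1.png",cv2.resize(c["color"][:,:,::-1],(800,600)))
P=cloud(c); m=(P[...,2]>.09)&(c["color"].max(2)<75)&(np.hypot(P[...,0]-.5435,P[...,1]+.28)<.035)&(P[...,2]<.11)
print(c["hand_eye"],m.sum()); 
if m.sum()>10: print(cv2.minAreaRect(P[m][:,:2].astype(np.float32)),np.median(P[m],0))
E
```

```text
t 2.1 pos [ 0.5415 -0.2872  0.1638] psi 4.93 tilt [ 0.18 -0.14] open 0.699 gf 0.0 F [-0.7 -0.   0.1]
tool shift mm [ 2.2 -5.8 93.8]
[[-9.91115447e-04 -9.63479309e-01 -2.67780954e-01  6.75718313e-02]
 [ 9.99999346e-01 -1.10754527e-03  2.83747409e-04 -1.76072311e-03]
 [-5.69964286e-04 -2.67780498e-01  9.63479777e-01 -1.42822419e-01]
 [ 0.00000000e+00  0.00000000e+00  0.00000000e+00  1.00000000e+00]] 290
((0.5419190526008606, -0.28267577290534973), (0.01310161966830492, 0.036892570555210114), 4.984348297119141) [ 0.5474268  -0.28036234  0.09743099]
```

View pics/w1.png

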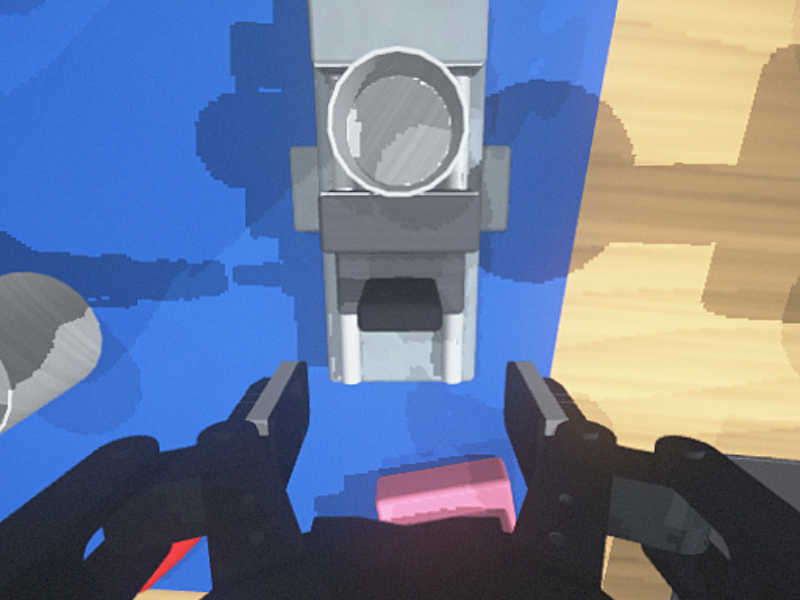

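The wrist view shows the grip block centred at (400,305), ahead of and between the fingers, with cup C's rim at (398,122). I'll descend, close and then pull.

Call:
send_rows(
  motion=[
    [0, 0, 0, 1.5, -5, 0, -0.4],
    [0, 0, 0, 0, 0, 30, -0.4],
    [0, 0, 0, 0, 0, 30, -0.4],
    [0, 0, 0, 0, 0, 20, -0.4],
    [0, 0, 0, 0, 0, 14, -0.4],
    [0, 0, 0, 0, 0, 0, 1],
    [0, 0, 0, 0, 0, 0, 1],
    [0, 0, 0, 0, 0, 0, 1],
    [0, 0, 0, 0, 0, 0, 1],
    [0, 0, 0, 0, 0, 0, 1],
  ],
)

```text
time_s: 3.2
eef_pos: [0.5416, -0.2842, 0.0672]
eef_rot: [0.002, 0.999, 0.043, 0.0]
wrist_force: [2.1, -15.1, -17.0]
opening: 0.433
grasp_force: 63.0
```

```bash
python3 d.py 0.5425 -0.282 0.07
```

```text
t 3.2 pos [ 0.5416 -0.2842  0.0672] psi 4.92 tilt [ 0.05 -0.28] open 0.433 gf 63.0 F [  2.1 -15.1 -17. ]
tool shift mm [ 1.1 -2.1 -2.8]
```

Call:
send_rows(
  motion=[
    [0, 0, 0, -3, -1, -1, 1],
    [0, 0, 0, -4, -1, -1, 1],
    [0, 0, 0, -4, 0, 0, 1],
    [0, 0, 0, -4, 0, 0, 1],
    [0, 0, 0, -4, 0, 0, 1],
    [0, 0, 0, -4, 0, 0, 1],
    [0, 0, 0, -4, 0, 0, 1],
    [0, 0, 0, -4, 0, 0, 1],
    [0, 0, 0, -2, 0, 0, 1],
    [0, 0, 0, 0, 0, 0, 1],
  ],
)

```text
time_s: 4.2
eef_pos: [0.5074, -0.2872, 0.0673]
eef_rot: [0.004, 0.999, 0.043, -0.0]
wrist_force: [3.0, -29.0, -33.6]
opening: 0.433
grasp_force: 65.0
```

```bash
python3 d.py 0.5123 -0.285 0.07
```

```text
t 4.2 pos [ 0.5074 -0.2872  0.0673] psi 4.87 tilt [-0.01 -0.44] open 0.433 gf 65.0 F [  3.  -29.  -33.6]
tool shift mm [ 5.  -1.7 -2.7]
```

Call:
send_rows(
  motion=[
    [0, 0, 0, 0, 0, 0, -0.4],
    [0, 0, 0, 0, 0, 0, -0.4],
    [0, 0, 0, 0, 0, 0, -0.4],
    [0, 0, 0, 0, 0, 0, -0.4],
    [0, 0, 0, 0, 0, -20, -0.4],
    [0, 0, 0, 0, 0, -40, -0.4],
    [0, 0, 0, 0, 0, -40, -0.4],
    [0, 0, 0, 0, 0, -40, -0.4],
    [0, 0, 0, 0, 0, 0, -1],
    [0, 0, 0, 0, 0, 0, -1],
  ],
)

```text
time_s: 5.2
eef_pos: [0.5095, -0.2818, 0.2111]
eef_rot: [0.001, 0.999, 0.044, 0.001]
wrist_force: [-0.5, 0.7, -0.2]
opening: 0.994
grasp_force: 0.0
```

```bash
cat > look.py <<'E'
# python3 look.py cam x y rimz R : rim circle near x,y
from h import *; import sys
c=cam(sys.argv[1]); x,y,z,r=map(float,sys.argv[2:6]); P=cloud(c)
p=P[(np.hypot(P[...,0]-x,P[...,1]-y)<r+.02)&(abs(P[...,2]-z)<.007)]
k=np.hypot(*(p[:,:2]-np.array(cv2.minEnclosingCircle(p[:,:2].astype(np.float32))[0])).T)
print(sys.argv[1],"enclosing",cv2.minEnclosingCircle(p[:,:2].astype(np.float32)),"n",len(p),"fit",circ(p),"z",np.median(p[:,2]).round(4))
E
python3 d.py 0.4850 -0.0527 0.2; python3 look.py wrist .6238 -.2758 .106 .0275; python3 look.py top .538 .3434 .076 .034
python3 - <<'E'
from h import *
t=cam("top");P=cloud(t); v=P[150:224,318:364]; col=t["color"][150:224,318:364]
m=(v[...,2]>.09)&(v[...,2]<.105)&(col.max(2)<75)&(v[...,0]<.56); print("grip",m.sum(),cv2.minAreaRect(v[m][:,:2].astype(np.float32)))
E
```

```text
t 5.2 pos [ 0.5095 -0.2818  0.2111] psi 5.0 tilt [ 0.16 -0.13] open 0.994 gf 0.0 F [-0.5  0.7 -0.2]
tool shift mm [  -4.4 -230.4   10.6]
wrist enclosing ((0.6211744546890259, -0.27566391229629517), 0.027683526277542114) n 854 fit (array([ 0.62084842, -0.27552115]), np.float64(0.026109414393826323)) z 0.1057
top enclosing ((0.538306713104248, 0.3431147336959839), 0.03417124226689339) n 87 fit (array([0.53798891, 0.3427501 ]), np.float64(0.03264182524997269)) z 0.0768
grip 0 ((0.0, 0.0), (0.0, 0.0), 0.0)
```

```bash
python3 - <<'E'
from h import *
c=cam("wrist");P=cloud(c)
m=(P[...,2]>.092)&(P[...,2]<.105)&(c["color"].max(2)<75)&(np.hypot(P[...,0]-.51,P[...,1]+.285)<.045)
print("grip",m.sum(),cv2.minAreaRect(P[m][:,:2].astype(np.float32)))
E
python3 d.py 0.538 0.343 0.2
```

```text
grip 49 ((0.5136125683784485, -0.2833300232887268), (0.006698912009596825, 0.03486420586705208), 16.650390625)
t 5.4 pos [ 0.5079 -0.2808  0.2076] psi 4.98 tilt [-0.13  0.12] open 0.999 gf 0.0 F [-0.8  0.9  0.5]
tool shift mm [  84.1 -618.8    8.8]
```

Call:
send_rows(
  motion=[
    [0, 0, 0, 2, -45, 0, -1],
    [0, 0, 0, 2, -45, 0, -1],
    [0, 0, 0, 2, -45, 0, -1],
    [0, 0, 0, 2, -45, 0, -1],
    [0, 0, 0, 2, -45, 0, -1],
    [0, 0, 0, 0, 0, 0, -1],
    [0, 0, 0, 0, 0, 0, -1],
    [0, 0, 0, 0, 0, 0, -1],
    [0, 0, 0, 0, 0, 0, -1],
    [0, 0, 0, 0, 0, 0, -1],
  ],
)

```text
time_s: 6.4
eef_pos: [0.4991, -0.0578, 0.209]
eef_rot: [-0.0, 0.999, 0.042, -0.0]
wrist_force: [-0.3, -0.7, -0.3]
opening: 0.999
grasp_force: 0.0
```

```bash
python3 look.py wrist .483 -.0527 .076 .0405;python3 d.py 0.538 0.343 0.2
```

```text
wrist enclosing ((0.47958406805992126, -0.05131762847304344), 0.040608786046504974) n 934 fit (array([ 0.47996544, -0.05109457]), np.float64(0.03903567337715371)) z 0.0756
t 6.5 pos [ 0.4992 -0.0577  0.2091] psi 4.86 tilt [-0.02  0.  ] open 1.0 gf 0.0 F [-0.1  0.2  0.4]
tool shift mm [  72.7 -395.9    9.1]
```

Call:
send_rows(
  motion=[
    [0, 0, 0, 7, -44, 0, -1],
    [0, 0, 0, 7, -44, 0, -1],
    [0, 0, 0, 7, -44, 0, -1],
    [0, 0, 0, 7, -44, 0, -1],
    [0, 0, 0, 7, -44, 0, -1],
    [0, 0, 0, 7, -44, 0, -1],
    [0, 0, 0, 7, -44, 0, -1],
    [0, 0, 0, 7, -44, 0, -1],
    [0, 0, 0, 7, -44, 0, -1],
    [0, 0, 0, 0, 0, 0, -1],
  ],
)

```text
time_s: 7.45
eef_pos: [0.5274, 0.3477, 0.2089]
eef_rot: [-0.001, 0.999, 0.045, 0.0]
wrist_force: [0.2, -1.2, 0.2]
opening: 1.003
grasp_force: 0.0
```

Call:
send_rows(
  motion=[
    [0, 0, 0, 0, 0, 0, -1],
    [0, 0, 0, 0, 0, 0, -1],
    [0, 0, 0, 0, 0, 0, -1],
    [0, 0, 0, 0, 0, 0, -1],
    [0, 0, 0, 0, 0, 0, -1],
    [0, 0, 0, 0, 0, 0, -1],
    [0, 0, 0, 0, 0, 0, -1],
    [0, 0, 0, 0, 0, 0, -1],
    [0, 0, 0, 0, 0, 0, -1],
    [0, 0, 0, 0, 0, 0, -1],
  ],
)

```text
time_s: 8.45
eef_pos: [0.5276, 0.3434, 0.2093]
eef_rot: [0.0, 0.999, 0.043, -0.0]
wrist_force: [0.2, -0.2, 0.6]
opening: 1.0
grasp_force: 0.0
```

```bash
python3 look.py wrist .536 .344 .076 .034;python3 d.py 0.536 0.344 0.06
```

```text
wrist enclosing ((0.5346800088882446, 0.3450004756450653), 0.034254755824804306) n 723 fit (array([0.53506893, 0.34540842]), np.float64(0.03254689534775849)) z 0.0758
t 8.5 pos [0.5276 0.3434 0.2092] psi 4.97 tilt [-0. -0.] open 1.001 gf 0.0 F [ 0.4  0.4 -0.5]
tool shift mm [8.400e+00 1.000e-01 1.492e+02]
```

Call:
send_rows(
  motion=[
    [0, 0, 0, 7.3, -1, 0, -1],
    [0, 0, 0, 0, 0, 40, -1],
    [0, 0, 0, 0, 0, 40, -1],
    [0, 0, 0, 0, 0, 40, -1],
    [0, 0, 0, 0, 0, 30, -1],
    [0, 0, 0, 0, 0, 17, -1],
    [0, 0, 0, 0, 0, 0, -1],
    [0, 0, 0, 0, 0, 0, -1],
    [0, 0, 0, 0, 0, 0, -1],
    [0, 0, 0, 0, 0, 0, -1],
  ],
)

```text
time_s: 9.5
eef_pos: [0.5363, 0.3456, 0.0445]
eef_rot: [-0.001, 0.999, 0.043, 0.002]
wrist_force: [0.3, -0.5, 0.5]
opening: 0.999
grasp_force: 0.0
```

Call:
send_rows(
  motion=[
    [0, 0, 0, 0, 0, 0, 1],
    [0, 0, 0, 0, 0, 0, 1],
    [0, 0, 0, 0, 0, 0, 1],
    [0, 0, 0, 0, 0, 0, 1],
    [0, 0, 0, 0, 0, 0, 1],
    [0, 0, 0, 0, 0, 0, 1],
    [0, 0, 0, 0, 0, -10, 1],
    [0, 0, 0, 0, 0, -20, 1],
    [0, 0, 0, 0, 0, 0, 1],
    [0, 0, 0, 0, 0, 0, 1],
  ],
)

```text
time_s: 10.5
eef_pos: [0.535, 0.3451, 0.0726]
eef_rot: [-0.0, 0.999, 0.043, 0.0]
wrist_force: [-0.8, 0.5, -2.7]
opening: 0.784
grasp_force: 67.8
```

```bash
python3 d.py 0.535 0.345 0.06; python3 - <<'E'
from h import *
c=cam("wrist"); cv2.imwrite("pics/w2.png",cv2.resize(c["color"][:,:,::-1],(800,600)))
E
python3 look.py wrist .535 .345 .106 .034
```

```text
t 10.5 pos [0.535  0.3451 0.0726] psi 4.97 tilt [0.05 0.02] open 0.784 gf 67.8 F [-0.8  0.5 -2.7]
tool shift mm [-0.1  0.1 12.6]
wrist enclosing ((0.5406582355499268, 0.3469933569431305), 0.0472177192568779) n 4619 fit (array([0.53465578, 0.34658491]), np.float64(0.034349913587393976)) z 0.1034
```

View pics/w2.png

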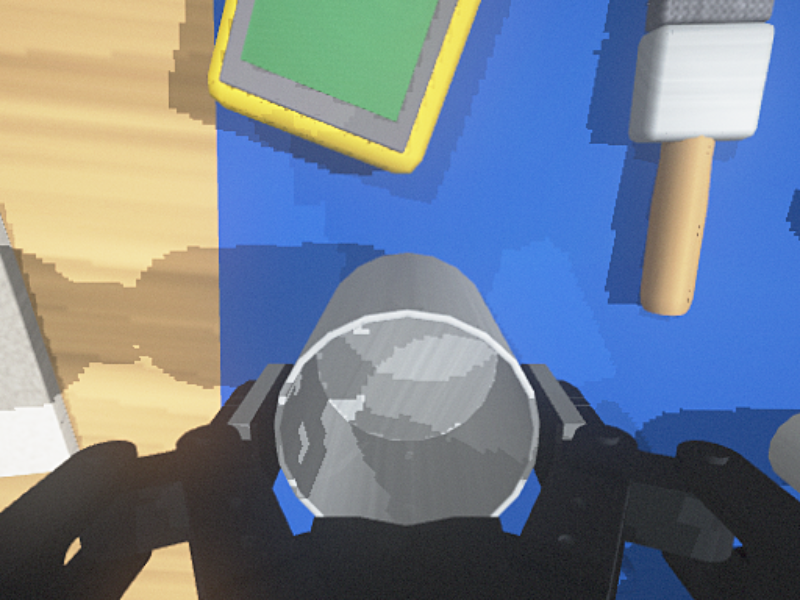

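The wrist view shows cup B upright between the pads, with its rim spanning columns 276–540 and its top edge at row 312. I'll fit the rim to get the offset from the tool.

```bash
cat > held.py <<'E'
# python3 held.py rimz R : held cup's rim centre in the tool axes (mm) from three+ bright rim points
from h import *; import sys
o=ctrl.get_obs(); T=T_tool(o); c=cam("wrist"); zr,R0=map(float,sys.argv[1:3])
g=c["color"].min(2); P=cloud(c)
v,u=np.nonzero((g>190)); w=onplane(c,np.c_[u,v],zr)
rel=(w-T[:3,3])@T[:3,:3]; k=(abs(np.hypot(rel[:,0],rel[:,1])-R0)<.008)&(abs(P[v,u,2]-zr)<.01); q=rel[k]
for _ in range(4):
    ce,r=circ(q); q=q[abs(np.hypot(*(q[:,:2]-ce).T)-r)<.002]
print("held centre tool mm",(ce*1000).round(1),"r",(r*1000).round(1),len(q),"time",o["time_s"])
E
python3 held.py 0.1065 0.033; python3 d.py 0.4796 -0.0513 0.155
```

```text
held centre tool mm [ 1.7 -1.6] r 31.7 928 time 10.6
t 10.7 pos [0.534  0.3446 0.0711] psi 4.96 tilt [-0.11 -0.04] open 0.781 gf 67.8 F [ 0.3 -0.7 -3.4]
tool shift mm [-88.6 389.8 -83.5]
```

Call:
send_rows(
  motion=[
    [0, 0, 0, 0, 0, -38, 1],
    [0, 0, 0, 0, 0, -38, 1],
    [0, 0, 0, -11, 48, 0, 1],
    [0, 0, 0, -11, 48, 0, 1],
    [0, 0, 0, -11, 48, 0, 1],
    [0, 0, 0, -11, 48, 0, 1],
    [0, 0, 0, -11, 48, 0, 1],
    [0, 0, 0, -11, 48, 0, 1],
    [0, 0, 0, -11, 48, 0, 1],
    [0, 0, 0, -11, 48, 0, 1],
  ],
)

```text
time_s: 11.65
eef_pos: [0.4794, -0.0468, 0.1477]
eef_rot: [-0.0, 0.999, 0.043, -0.0]
wrist_force: [0.2, 0.0, -2.6]
opening: 0.781
grasp_force: 69.1
```

Call:
send_rows(
  motion=[
    [0, 0, 0, 0, 0, 0, 1],
    [0, 0, 0, 0, 0, 0, 1],
    [0, 0, 0, 0, 0, 0, 1],
    [0, 0, 0, 0, 0, 0, 1],
    [0, 0, 0, 0, 0, 0, 1],
    [0, 0, 0, 0, 0, 0, 1],
    [0, 0, 0, 0, 0, 0, 1],
    [0, 0, 0, 0, 0, 0, 1],
    [0, 0, 0, 0, 0, 0, 1],
    [0, 0, 0, 0, 0, 0, 1],
  ],
)

```text
time_s: 12.65
eef_pos: [0.4804, -0.0452, 0.1483]
eef_rot: [-0.0, 0.999, 0.043, 0.0]
wrist_force: [-0.8, 1.2, -2.8]
opening: 0.78
grasp_force: 69.2
```

```bash
python3 d.py 0.479 -0.053 0.073
```

```text
t 12.7 pos [ 0.4804 -0.0452  0.1483] psi 4.96 tilt [0. 0.] open 0.78 gf 69.2 F [-0.8  1.2 -2.8]
tool shift mm [-2.1  7.6 75.3]
```

Call:
send_rows(
  motion=[
    [0, 0, 0, -2, 7.6, 0, 1],
    [0, 0, 0, 0, 0, 20, 1],
    [0, 0, 0, 0, 0, 15, 1],
    [0, 0, 0, 0, 0, 12, 1],
    [0, 0, 0, 0, 0, 10, 1],
    [0, 0, 0, 0, 0, 10, 1],
    [0, 0, 0, 0, 0, 0, 1],
    [0, 0, 0, 0, 0, 0, 1],
    [0, 0, 0, 0, 0, 0, 1],
    [0, 0, 0, 0, 0, 0, 1],
  ],
)

```text
time_s: 13.65
eef_pos: [0.4796, -0.0531, 0.0819]
eef_rot: [0.0, 0.999, 0.043, 0.001]
wrist_force: [0.8, 0.0, -3.5]
opening: 0.781
grasp_force: 69.2
```

```bash
python3 d.py 0.479 -0.053 0.072;  python3 - <<'E'
from h import *
c=cam("scene"); cv2.imwrite("pics/s2.png",cv2.resize(c["color"][130:260,150:320,::-1],(784,600),interpolation=cv2.INTER_CUBIC))
E
```

```text
t 13.7 pos [ 0.4796 -0.0531  0.0819] psi 4.97 tilt [ 0.07 -0.03] open 0.781 gf 69.2 F [ 0.8  0.  -3.5]
tool shift mm [-0.6 -0.2  9.9]
```

View pics/s2.png

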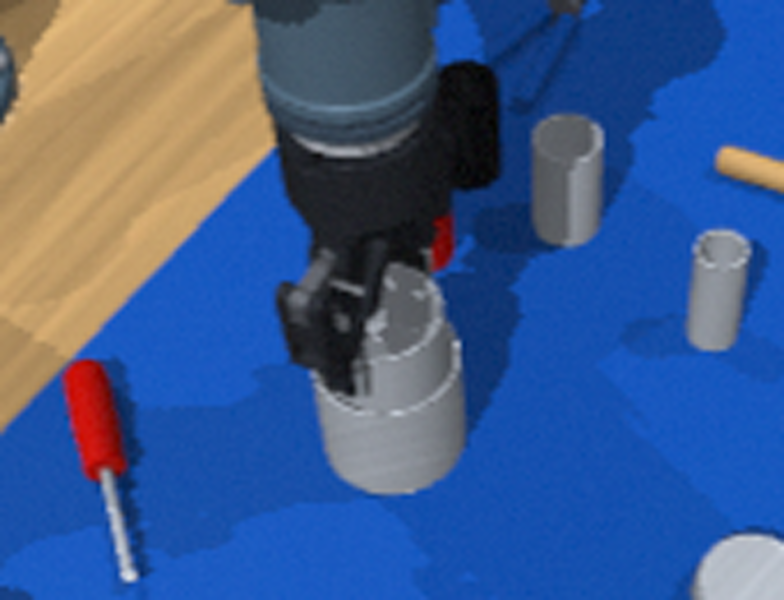

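B at (405,310) is entering A at (390,430) and has gone well inside it with no contact force. I'll lower it a little more and release.

Call:
send_rows(
  motion=[
    [0, 0, 0, 0, 0, 5, 1],
    [0, 0, 0, 0, 0, 4, 1],
    [0, 0, 0, 0, 0, 0, 1],
    [0, 0, 0, 0, 0, 0, 0.4],
    [0, 0, 0, 0, 0, 0, -1],
    [0, 0, 0, 0, 0, 0, -1],
    [0, 0, 0, 0, 0, 0, -1],
    [0, 0, 0, 0, 0, -30, -1],
    [0, 0, 0, 0, 0, -45, -1],
    [0, 0, 0, 0, 0, -45, -1],
  ],
)

```text
time_s: 14.7
eef_pos: [0.4785, -0.0527, 0.1934]
eef_rot: [-0.0, 0.999, 0.043, -0.001]
wrist_force: [1.7, -1.0, 0.3]
opening: 1.002
grasp_force: 0.0
```

Call:
send_rows(
  motion=[
    [0, 0, 0, 0, 0, -20, -1],
    [0, 0, 0, 0, 0, 0, -1],
    [0, 0, 0, 0, 0, 0, -1],
    [0, 0, 0, 0, 0, 0, -1],
    [0, 0, 0, 0, 0, 0, -1],
    [0, 0, 0, 0, 0, 0, -1],
    [0, 0, 0, 0, 0, 0, -1],
    [0, 0, 0, 0, 0, 0, -1],
    [0, 0, 0, 0, 0, 0, -1],
    [0, 0, 0, 0, 0, 0, -1],
  ],
)

```text
time_s: 15.7
eef_pos: [0.4791, -0.0529, 0.2123]
eef_rot: [0.0, 0.999, 0.043, 0.0]
wrist_force: [-0.1, -0.7, -0.7]
opening: 0.998
grasp_force: 0.0
```

```bash
python3 look.py wrist .4796 -.052 .102 .034; python3 look.py wrist .4796 -.052 .076 .0405; python3 d.py 0.6211 -0.277 0.2
```

```text
wrist enclosing ((0.4775180220603943, -0.051126156002283096), 0.03416468948125839) n 894 fit (array([ 0.47811299, -0.05098974]), np.float64(0.03254162432768747)) z 0.1018
wrist enclosing ((0.4797099828720093, -0.051318999379873276), 0.04042043536901474) n 996 fit (array([ 0.48197874, -0.05086876]), np.float64(0.03584909053156215)) z 0.0761
t 15.8 pos [ 0.4791 -0.053   0.2124] psi 4.97 tilt [ 0.01 -0.  ] open 1.001 gf 0.0 F [-0.6  0.3 -0.4]
tool shift mm [122.1 235.5  12.4]
```

Call:
send_rows(
  motion=[
    [0, 0, 0, 20.4, 39.2, 0, -1],
    [0, 0, 0, 20.4, 39.2, 0, -1],
    [0, 0, 0, 20.4, 39.2, 0, -1],
    [0, 0, 0, 20.4, 39.2, 0, -1],
    [0, 0, 0, 20.4, 39.2, 0, -1],
    [0, 0, 0, 20.4, 39.2, 0, -1],
    [0, 0, 0, 0, 0, 0, -1],
    [0, 0, 0, 0, 0, 0, -1],
    [0, 0, 0, 0, 0, 0, -1],
    [0, 0, 0, 0, 0, 0, -1],
  ],
)

```text
time_s: 16.8
eef_pos: [0.6211, -0.2754, 0.2128]
eef_rot: [-0.0, 0.999, 0.044, 0.0]
wrist_force: [0.1, 0.0, -0.4]
opening: 1.003
grasp_force: 0.0
```

```bash
python3 look.py wrist .6211 -.2757 .106 .0275; python3 d.py 0.6211 -0.2774 0.0785
```

```text
wrist enclosing ((0.6208629012107849, -0.27505525946617126), 0.027582334354519844) n 729 fit (array([ 0.6213991 , -0.27504322]), np.float64(0.02610058093589689)) z 0.1057
t 16.9 pos [ 0.6212 -0.2755  0.213 ] psi 5.03 tilt [ 0.03 -0.01] open 1.002 gf 0.0 F [-0.3  0.1 -0.2]
tool shift mm [ -0.4   1.8 134.5]
```

Call:
send_rows(
  motion=[
    [0, 0, 0, 0, 1.3, 30, -1],
    [0, 0, 0, 0, 0, 40, -1],
    [0, 0, 0, 0, 0, 40, -1],
    [0, 0, 0, 0, 0, 24, -1],
    [0, 0, 0, 0, 0, 0, -1],
    [0, 0, 0, 0, 0, 0, -1],
    [0, 0, 0, 0, 0, 0, -1],
    [0, 0, 0, 0, 0, 0, -1],
    [0, 0, 0, 0, 0, 0, 1],
    [0, 0, 0, 0, 0, 0, 1],
  ],
)

```text
time_s: 17.85
eef_pos: [0.6219, -0.2783, 0.0793]
eef_rot: [0.0, 0.999, 0.043, 0.001]
wrist_force: [0.4, -0.8, 0.6]
opening: 0.692
grasp_force: 0.0
```

Call:
send_rows(
  motion=[
    [0, 0, 0, 0, 0, 0, 1],
    [0, 0, 0, 0, 0, 0, 1],
    [0, 0, 0, 0, 0, 0, 1],
    [0, 0, 0, 0, 0, 0, 1],
    [0, 0, 0, 0, 0, 0, 1],
    [0, 0, 0, 0, 0, 0, 1],
    [0, 0, 0, 0, 0, 0, 1],
    [0, 0, 0, 0, 0, 0, 1],
    [0, 0, 0, 0, 0, 0, 1],
    [0, 0, 0, 0, 0, 0, 1],
  ],
)

```text
time_s: 18.85
eef_pos: [0.6221, -0.2781, 0.0797]
eef_rot: [0.0, 0.999, 0.043, 0.001]
wrist_force: [-1.6, 1.4, 5.8]
opening: 0.635
grasp_force: 63.0
```

```bash
python3 d.py 0.4775 -0.0528 0.195
```

```text
t 18.9 pos [ 0.6221 -0.2781  0.0797] psi 4.97 tilt [ 0.08 -0.04] open 0.635 gf 63.0 F [-1.6  1.4  5.8]
tool shift mm [-124.4 -236.9 -115.6]
```

Call:
send_rows(
  motion=[
    [0, 0, 0, 0, 0, -15, 1],
    [0, 0, 0, 0, 0, -40, 1],
    [0, 0, 0, 0, 0, -40, 1],
    [0, 0, 0, -20.6, -39.5, 0, 1],
    [0, 0, 0, -20.6, -39.5, 0, 1],
    [0, 0, 0, -20.6, -39.5, 0, 1],
    [0, 0, 0, -20.6, -39.5, 0, 1],
    [0, 0, 0, -20.6, -39.5, 0, 1],
    [0, 0, 0, -20.6, -39.5, 0, 1],
    [0, 0, 0, 0, 0, 0, 1],
  ],
)

```text
time_s: 19.85
eef_pos: [0.4744, -0.0484, 0.1731]
eef_rot: [-0.001, 0.999, 0.045, -0.001]
wrist_force: [-0.4, 0.1, -2.5]
opening: 0.63
grasp_force: 64.1
```

Call:
send_rows(
  motion=[
    [0, 0, 0, 0, 0, 0, 1],
    [0, 0, 0, 0, 0, 0, 1],
    [0, 0, 0, 0, 0, 0, 1],
    [0, 0, 0, 0, 0, 0, 1],
    [0, 0, 0, 0, 0, 0, 1],
    [0, 0, 0, 0, 0, 0, 1],
    [0, 0, 0, 0, 0, 0, 1],
    [0, 0, 0, 0, 0, 0, 1],
    [0, 0, 0, 0, 0, 0, 1],
    [0, 0, 0, 0, 0, 0, 1],
  ],
)

```text
time_s: 20.85
eef_pos: [0.4778, -0.0525, 0.1733]
eef_rot: [-0.0, 0.999, 0.043, -0.0]
wrist_force: [0.6, 0.7, -2.0]
opening: 0.632
grasp_force: 64.0
```

```bash
python3 d.py 0.4785 -0.0528 0.112; python3 look.py top .483 -.053 .102 .034
```

```text
t 20.9 pos [ 0.4778 -0.0525  0.1733] psi 4.97 tilt [-0.  0.] open 0.632 gf 64.0 F [ 0.6  0.7 -2. ]
tool shift mm [ 0.7  0.3 61.3]
top enclosing ((0.4736859202384949, -0.05293107032775879), 0.032488662749528885) n 31 fit (array([ 0.48069549, -0.052364  ]), np.float64(0.03263436961279152)) z 0.1034
```

Call:
send_rows(
  motion=[
    [0, 0, 0, 0.7, 0.3, 10, 1],
    [0, 0, 0, 0, 0, 15, 1],
    [0, 0, 0, 0, 0, 12, 1],
    [0, 0, 0, 0, 0, 12, 1],
    [0, 0, 0, 0, 0, 10, 1],
    [0, 0, 0, 0, 0, 6, 1],
    [0, 0, 0, 0, 0, 0, 1],
    [0, 0, 0, 0, 0, 0, 1],
    [0, 0, 0, 0, 0, 0, 1],
    [0, 0, 0, 0, 0, 0, 1],
  ],
)

```text
time_s: 21.9
eef_pos: [0.479, -0.053, 0.1089]
eef_rot: [0.0, 0.999, 0.043, 0.001]
wrist_force: [-0.0, -0.5, -1.2]
opening: 0.631
grasp_force: 64.0
```

```bash
python3 d.py 0.4785 -0.0528 0.104
```

```text
t 21.9 pos [ 0.479  -0.053   0.1089] psi 4.96 tilt [ 0.07 -0.03] open 0.631 gf 64.0 F [-0.  -0.5 -1.2]
tool shift mm [-0.5 -0.2  4.9]
```

Call:
send_rows(
  motion=[
    [0, 0, 0, 0, 0, 4, 1],
    [0, 0, 0, 0, 0, 0, 1],
    [0, 0, 0, 0, 0, 0, 0.6],
    [0, 0, 0, 0, 0, 0, 0],
    [0, 0, 0, 0, 0, 0, -1],
    [0, 0, 0, 0, 0, 0, -1],
    [0, 0, 0, 0, 0, 0, -1],
    [0, 0, 0, 0, 0, -30, -1],
    [0, 0, 0, 0, 0, -45, -1],
    [0, 0, 0, 0, 0, -45, -1],
  ],
)

```text
time_s: 22.9
eef_pos: [0.4779, -0.0526, 0.2253]
eef_rot: [-0.0, 0.999, 0.043, -0.001]
wrist_force: [0.2, 0.4, -0.6]
opening: 1.003
grasp_force: 0.0
```

Call:
send_rows(
  motion=[
    [0, 0, 0, 0, 0, 0, -1],
    [0, 0, 0, 0, 0, 0, -1],
    [0, 0, 0, 0, 0, 0, -1],
    [0, 0, 0, 0, 0, 0, -1],
    [0, 0, 0, 0, 0, 0, -1],
    [0, 0, 0, 0, 0, 0, -1],
    [0, 0, 0, 0, 0, 0, -1],
    [0, 0, 0, 0, 0, 0, -1],
    [0, 0, 0, 0, 0, 0, -1],
    [0, 0, 0, 0, 0, 0, -1],
  ],
)

```text
time_s: 23.9
eef_pos: [0.4786, -0.0528, 0.2243]
eef_rot: [0.0, 0.999, 0.043, 0.0]
wrist_force: [-0.2, -0.0, -0.4]
opening: 1.003
grasp_force: 0.0
```

```bash
python3 look.py wrist .4775 -.052 .128 .0275; python3 d.py 0.5085 -0.2845 0.2
python3 - <<'E'
from h import *
t=cam("top");P=cloud(t)
m=(P[...,2]>.09)&(P[...,2]<.11)&(t["color"].max(2)<75)&(np.hypot(P[...,0]-.51,P[...,1]+.285)<.06)
print("grip",m.sum(),cv2.minAreaRect(P[m][:,:2].astype(np.float32)))
E
```

```text
wrist enclosing ((0.4775744676589966, -0.04962174594402313), 0.02761327102780342) n 803 fit (array([ 0.4781348 , -0.04974145]), np.float64(0.02611267861959696)) z 0.1278
t 23.9 pos [ 0.4786 -0.0528  0.2243] psi 4.96 tilt [ 0.01 -0.  ] open 1.0 gf 0.0 F [-0.1  0.3  0.1]
tool shift mm [  9.8 233.4  24.3]
grip 67 ((0.5104191303253174, -0.2855967581272125), (0.013916163705289364, 0.03705127537250519), 5.388833045959473)
```

Call:
send_rows(
  motion=[
    [0, 0, 0, 1.6, 39, 0, -0.4],
    [0, 0, 0, 1.6, 39, 0, -0.4],
    [0, 0, 0, 1.6, 39, 0, -0.4],
    [0, 0, 0, 1.6, 39, 0, -0.4],
    [0, 0, 0, 1.6, 39, 0, -0.4],
    [0, 0, 0, 1.6, 39, 0, -0.4],
    [0, 0, 0, 0, 0, 0, -0.4],
    [0, 0, 0, 0, 0, 0, -0.4],
    [0, 0, 0, 0, 0, 0, -0.4],
    [0, 0, 0, 0, 0, 0, -0.4],
  ],
)

```text
time_s: 25.0
eef_pos: [0.5084, -0.2838, 0.2243]
eef_rot: [-0.0, 0.999, 0.044, -0.0]
wrist_force: [0.1, 0.4, -0.2]
opening: 0.703
grasp_force: 0.0
```

```bash
python3 d.py 0.5085 -0.2850 0.070
```

```text
t 25.0 pos [ 0.5084 -0.2838  0.2243] psi 5.04 tilt [-0.01  0.02] open 0.703 gf 0.0 F [ 0.1  0.4 -0.2]
tool shift mm [  0.    1.2 154.3]
```

Call:
send_rows(
  motion=[
    [0, 0, 0, 0, 1, 40, -0.4],
    [0, 0, 0, 0, 0, 40, -0.4],
    [0, 0, 0, 0, 0, 30, -0.4],
    [0, 0, 0, 0, 0, 25, -0.4],
    [0, 0, 0, 0, 0, 18, -0.4],
    [0, 0, 0, 0, 0, 0, -0.4],
    [0, 0, 0, 0, 0, 0, -0.4],
    [0, 0, 0, 0, 0, 0, 1],
    [0, 0, 0, 0, 0, 0, 1],
    [0, 0, 0, 0, 0, 0, 1],
  ],
)

```text
time_s: 26.0
eef_pos: [0.5096, -0.2871, 0.0734]
eef_rot: [0.001, 0.999, 0.043, 0.001]
wrist_force: [-0.4, -0.1, 5.8]
opening: 0.435
grasp_force: 61.9
```

Call:
send_rows(
  motion=[
    [0, 0, 0, 0, 0, 0, 1],
    [0, 0, 0, 0, 0, 0, 1],
    [0, 0, 0, 4, 0, 0, 1],
    [0, 0, 0, 6, 0, 0, 1],
    [0, 0, 0, 6, 0, 0, 1],
    [0, 0, 0, 8, 0, 0, 1],
    [0, 0, 0, 8, 0, 0, 1],
    [0, 0, 0, 8, 0, 0, 1],
    [0, 0, 0, 8, 0, 0, 1],
    [0, 0, 0, 8, 0, 0, 1],
  ],
)

```text
time_s: 27.0
eef_pos: [0.565, -0.2822, 0.0734]
eef_rot: [0.001, 0.999, 0.043, 0.001]
wrist_force: [-3.3, -0.4, 7.3]
opening: 0.431
grasp_force: 62.1
```

```bash
python3 d.py 0.5958 -0.2775 0.070
```

```text
t 27.0 pos [ 0.565  -0.2822  0.0734] psi 4.97 tilt [ 0.08 -0.12] open 0.431 gf 62.1 F [-3.3 -0.4  7.3]
tool shift mm [31.1 -2.   3.5]
```

Call:
send_rows(
  motion=[
    [0, 0, 0, 6, 0, 0, 1],
    [0, 0, 0, 6, 0, 0, 1],
    [0, 0, 0, 6, 0, 0, 1],
    [0, 0, 0, 5, 0, 0, 1],
    [0, 0, 0, 4, 0, 0, 1],
    [0, 0, 0, 3, 0, 0, 1],
    [0, 0, 0, 2, 0, 0, 1],
    [0, 0, 0, 2, 0, 0, 1],
    [0, 0, 0, 0, 0, 0, 1],
    [0, 0, 0, 0, 0, 0, 1],
  ],
)

```text
time_s: 28.0
eef_pos: [0.5984, -0.2792, 0.0734]
eef_rot: [0.001, 0.999, 0.043, 0.0]
wrist_force: [-3.5, 0.5, 8.5]
opening: 0.434
grasp_force: 62.1
```

```bash
python3 d.py 0.5958 -0.2775 0.070
```

```text
t 28.0 pos [ 0.5984 -0.2792  0.0734] psi 4.97 tilt [ 0.05 -0.11] open 0.434 gf 62.1 F [-3.5  0.5  8.5]
tool shift mm [-2.4 -1.9  3.4]
```

Only the friction force shows, so the jaw isn't at its stop yet. I'll push on gently.

Call:
send_rows(
  motion=[
    [0, 0, 0, 1, 0, 0, 1],
    [0, 0, 0, 1, 0, 0, 1],
    [0, 0, 0, 1, 0, 0, 1],
    [0, 0, 0, 1, 0, 0, 1],
    [0, 0, 0, 1, 0, 0, 1],
    [0, 0, 0, 0, 0, 0, 1],
    [0, 0, 0, 0, 0, 0, 1],
    [0, 0, 0, 0, 0, 0, 1],
    [0, 0, 0, 0, 0, 0, 1],
    [0, 0, 0, 0, 0, 0, 1],
  ],
)

```text
time_s: 29.0
eef_pos: [0.5984, -0.2792, 0.0734]
eef_rot: [0.0, 0.999, 0.043, -0.005]
wrist_force: [-26.4, 0.9, 21.2]
opening: 0.433
grasp_force: 63.6
```

```bash
python3 d.py 0.5958 -0.2775 0.070
```

```text
t 29.0 pos [ 0.5984 -0.2792  0.0734] psi 4.97 tilt [-0.56 -0.03] open 0.433 gf 63.6 F [-26.4   0.9  21.2]
tool shift mm [-2.4 -1.9  3.4]
```

The jaw is at its stop: 26 N and no further motion. I'll release, lift and look.

Call:
send_rows(
  motion=[
    [0, 0, 0, -2, 0, 0, 1],
    [0, 0, 0, 0, 0, 0, 0],
    [0, 0, 0, 0, 0, 0, -0.4],
    [0, 0, 0, 0, 0, 0, -0.4],
    [0, 0, 0, 0, 0, 0, -0.4],
    [0, 0, 0, 0, 0, 0, -0.4],
    [0, 0, 0, 0, 0, -30, -0.4],
    [0, 0, 0, 0, 0, -40, -0.4],
    [0, 0, 0, 0, 0, -40, -0.4],
    [0, 0, 0, 0, 0, -40, -0.4],
  ],
)

```text
time_s: 30.0
eef_pos: [0.601, -0.2778, 0.2226]
eef_rot: [-0.0, 0.999, 0.043, -0.0]
wrist_force: [0.5, -0.1, -0.7]
opening: 0.698
grasp_force: 0.0
```

Call:
send_rows(
  motion=[
    [0, 0, 0, -10, -45, 0, -0.6],
    [0, 0, 0, -10, -45, 0, -0.6],
    [0, 0, 0, -10, -45, 0, -0.6],
    [0, 0, 0, -10, -45, 0, -0.6],
    [0, 0, 0, -10, -45, 0, -0.6],
    [0, 0, 0, -7, -45, 0, -0.6],
    [0, 0, 0, -7, -45, 0, -0.6],
    [0, 0, 0, -7, -45, 0, -0.6],
    [0, 0, 0, 0, 0, 0, -0.6],
    [0, 0, 0, 0, 0, 0, -0.6],
  ],
)

```text
time_s: 31.0
eef_pos: [0.4991, 0.0754, 0.2215]
eef_rot: [0.0, 0.999, 0.045, 0.0]
wrist_force: [-0.0, -0.7, 0.5]
opening: 0.802
grasp_force: 0.0
```

```bash
python3 - <<'E'
from h import *
t=cam("top"); cv2.imwrite("pics/t3.png",cv2.resize(t["color"][110:270,110:370,::-1],(800,492),interpolation=cv2.INTER_CUBIC))
E
python3 d.py 0.485 0.1435 0.21; python3 look.py wrist .485 .1435 .076 .0215
```

```text
t 31.1 pos [0.4994 0.0744 0.2215] psi 5.02 tilt [ 0.03 -0.03] open 0.797 gf 0.0 F [ 0.7 -0.5  0.6]
tool shift mm [ -8.3 -70.1  11.4]
wrist enclosing ((0.5102425813674927, 0.12599416077136993), 0.021383484825491905) n 262 fit (array([0.51147915, 0.12501726]), np.float64(0.019915177978866015)) z 0.0755
```

View pics/t3.png

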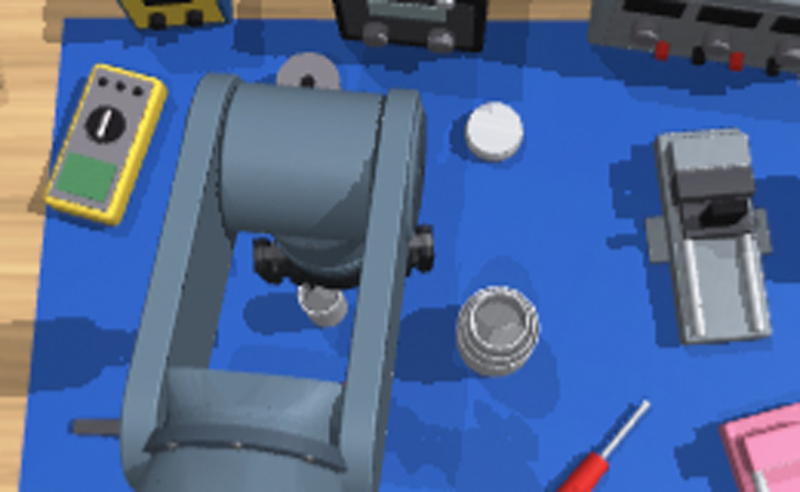

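The top view shows the vise jaws together (710,190) and A, B and C nested concentrically (500,328). D is grey, so it isn't a decoy. It has been knocked aside and is now at about (0.510, 0.126) (322,303).

Call:
send_rows(
  motion=[
    [0, 0, 0, 7.5, -24, 0, -0.6],
    [0, 0, 0, 7.5, -24, 0, -0.6],
    [0, 0, 0, 0, 0, 0, -0.6],
    [0, 0, 0, 0, 0, 0, -0.6],
    [0, 0, 0, 0, 0, 0, -0.6],
    [0, 0, 0, 0, 0, 0, -0.6],
    [0, 0, 0, 0, 0, 0, -0.6],
    [0, 0, 0, 0, 0, 0, -0.6],
    [0, 0, 0, 0, 0, 0, -0.6],
    [0, 0, 0, 0, 0, 0, -0.6],
  ],
)

```text
time_s: 32.1
eef_pos: [0.51, 0.1235, 0.2214]
eef_rot: [-0.0, 0.999, 0.043, 0.0]
wrist_force: [0.1, -0.4, 0.5]
opening: 0.799
grasp_force: 0.0
```

```bash
python3 look.py wrist .5102 .126 .076 .0215;  python3 look.py wrist .605 .108 .076 .0155; python3 d.py 0.5102 0.1243 0.05
```

```text
wrist enclosing ((0.5113664269447327, 0.1252845823764801), 0.02156725525856018) n 410 fit (array([0.51177634, 0.1252775 ]), np.float64(0.02014013823460174)) z 0.0757
wrist enclosing ((0.6054226160049438, 0.10817664861679077), 0.015663865953683853) n 317 fit (array([0.60514221, 0.10820841]), np.float64(0.014298102192851)) z 0.0759
t 32.2 pos [0.51   0.1236 0.2213] psi 4.97 tilt [ 0. -0.] open 0.798 gf 0.0 F [-0.3  0.5  0.4]
tool shift mm [  0.3  -0.7 171.3]
```

Call:
send_rows(
  motion=[
    [0, 0, 0, 1.4, 0, 40, -0.6],
    [0, 0, 0, 0, 0, 40, -0.6],
    [0, 0, 0, 0, 0, 40, -0.6],
    [0, 0, 0, 0, 0, 31, -0.6],
    [0, 0, 0, 0, 0, 20, -0.6],
    [0, 0, 0, 0, 0, 0, -0.6],
    [0, 0, 0, 0, 0, 0, -0.6],
    [0, 0, 0, 0, 0, 0, -0.6],
    [0, 0, 0, 0, 0, 0, 1],
    [0, 0, 0, 0, 0, 0, 1],
  ],
)

```text
time_s: 33.2
eef_pos: [0.5126, 0.1236, 0.0519]
eef_rot: [0.0, 0.999, 0.043, 0.001]
wrist_force: [-1.6, -0.5, 13.1]
opening: 0.483
grasp_force: 59.3
```

Call:
send_rows(
  motion=[
    [0, 0, 0, 0, 0, 0, 1],
    [0, 0, 0, 0, 0, 0, 1],
    [0, 0, 0, 0, 0, 0, 1],
    [0, 0, 0, 0, 0, 0, 1],
    [0, 0, 0, 0, 0, 0, 1],
    [0, 0, 0, 0, 0, 0, 1],
    [0, 0, 0, 0, 0, 0, 1],
    [0, 0, 0, 0, 0, 0, 1],
    [0, 0, 0, 0, 0, 0, 1],
    [0, 0, 0, 0, 0, 0, 1],
  ],
)

```text
time_s: 34.2
eef_pos: [0.5126, 0.1237, 0.052]
eef_rot: [0.0, 0.999, 0.043, 0.001]
wrist_force: [-1.8, 0.1, 6.5]
opening: 0.488
grasp_force: 60.3
```

```bash
python3 d.py 0.4780 -0.0514 0.195
```

```text
t 34.2 pos [0.5126 0.1237 0.052 ] psi 4.97 tilt [ 0.16 -0.  ] open 0.488 gf 60.3 F [-1.8  0.1  6.5]
tool shift mm [ -49.3  171.5 -143.1]
```

Call:
send_rows(
  motion=[
    [0, 0, 0, 0, 0, -30, 1],
    [0, 0, 0, 0, 0, -43, 1],
    [0, 0, 0, 0, 0, -43, 1],
    [0, 0, 0, 0, 0, -38, 1],
    [0, 0, 0, -12.2, 42.9, 0, 1],
    [0, 0, 0, -12.2, 42.9, 0, 1],
    [0, 0, 0, -12.2, 42.9, 0, 1],
    [0, 0, 0, -12.2, 42.9, 0, 1],
    [0, 0, 0, 0, 0, 0, 1],
    [0, 0, 0, 0, 0, 0, 1],
  ],
)

```text
time_s: 35.2
eef_pos: [0.4775, -0.0523, 0.2047]
eef_rot: [-0.0, 0.999, 0.042, 0.0]
wrist_force: [0.6, -0.0, -1.2]
opening: 0.485
grasp_force: 61.4
```

Call:
send_rows(
  motion=[
    [0, 0, 0, 0, 0, 0, 1],
    [0, 0, 0, 0, 0, 0, 1],
    [0, 0, 0, 0, 0, 0, 1],
    [0, 0, 0, 0, 0, 0, 1],
    [0, 0, 0, 0, 0, 0, 1],
    [0, 0, 0, 0, 0, 0, 1],
    [0, 0, 0, 0, 0, 0, 1],
    [0, 0, 0, 0, 0, 0, 1],
    [0, 0, 0, 0, 0, 0, 1],
    [0, 0, 0, 0, 0, 0, 1],
  ],
)

```text
time_s: 36.2
eef_pos: [0.4776, -0.0515, 0.2043]
eef_rot: [-0.0, 0.999, 0.043, -0.0]
wrist_force: [-0.0, -1.0, -1.6]
opening: 0.488
grasp_force: 61.4
```

```bash
python3 d.py 0.4787 -0.0514 0.132
```

```text
t 36.2 pos [ 0.4776 -0.0515  0.2043] psi 4.95 tilt [-0.  0.] open 0.488 gf 61.4 F [-0.  -1.  -1.6]
tool shift mm [ 1.1 -0.  72.3]
```

Call:
send_rows(
  motion=[
    [0, 0, 0, 0.8, 0, 10, 1],
    [0, 0, 0, 0, 0, 15, 1],
    [0, 0, 0, 0, 0, 15, 1],
    [0, 0, 0, 0, 0, 12, 1],
    [0, 0, 0, 0, 0, 10, 1],
    [0, 0, 0, 0, 0, 6, 1],
    [0, 0, 0, 0, 0, 0, 1],
    [0, 0, 0, 0, 0, 0, 1],
    [0, 0, 0, 0, 0, 0, 1],
    [0, 0, 0, 0, 0, 0, 1],
  ],
)

```text
time_s: 37.2
eef_pos: [0.4789, -0.0515, 0.1369]
eef_rot: [0.0, 0.999, 0.043, 0.001]
wrist_force: [-0.3, 0.7, -0.1]
opening: 0.483
grasp_force: 61.4
```

```bash
python3 d.py 0.4787 -0.0514 0.132
```

```text
t 37.2 pos [ 0.4789 -0.0515  0.1369] psi 4.96 tilt [ 0.07 -0.02] open 0.483 gf 61.4 F [-0.3  0.7 -0.1]
tool shift mm [-0.2 -0.2  4.9]
```

No contact, and the base is inside C. I'll lower and release.

Call:
send_rows(
  motion=[
    [0, 0, 0, 0, 0, 4, 1],
    [0, 0, 0, 0, 0, 0, 1],
    [0, 0, 0, 0, 0, 0, 0.6],
    [0, 0, 0, 0, 0, 0, 0],
    [0, 0, 0, 0, 0, 0, -0.6],
    [0, 0, 0, 0, 0, 0, -0.6],
    [0, 0, 0, 0, 0, -30, -0.6],
    [0, 0, 0, 0, 0, -40, -0.6],
    [0, 0, 0, 0, 0, -40, -0.6],
    [0, 0, 0, 0, 0, 0, -0.6],
  ],
)

```text
time_s: 38.2
eef_pos: [0.4818, -0.0526, 0.2487]
eef_rot: [0.002, 0.999, 0.043, 0.005]
wrist_force: [-0.2, -0.7, -0.2]
opening: 0.802
grasp_force: 0.0
```

Call:
send_rows(
  motion=[
    [0, 0, 0, 0, 0, 0, -0.6],
    [0, 0, 0, 0, 0, 0, -0.6],
    [0, 0, 0, 0, 0, 0, -0.6],
    [0, 0, 0, 0, 0, 0, -0.6],
    [0, 0, 0, 0, 0, 0, -0.6],
    [0, 0, 0, 0, 0, 0, -0.6],
    [0, 0, 0, 0, 0, 0, -0.6],
    [0, 0, 0, 0, 0, 0, -0.6],
    [0, 0, 0, 0, 0, 0, -0.6],
    [0, 0, 0, 0, 0, 0, -0.6],
  ],
)

```text
time_s: 39.2
eef_pos: [0.4784, -0.0514, 0.2423]
eef_rot: [-0.0, 0.999, 0.043, 0.0]
wrist_force: [-0.6, -0.1, 0.5]
opening: 0.801
grasp_force: 0.0
```

```bash
python3 look.py wrist .4775 -.051 .154 .0215; python3 d.py 0.6060 0.1065 0.245
```

```text
wrist enclosing ((0.4774331748485565, -0.04995069280266762), 0.02155478112399578) n 656 fit (array([ 0.47783646, -0.04989554]), np.float64(0.020139426727662054)) z 0.1537
t 39.2 pos [ 0.4784 -0.0514  0.2423] psi 4.96 tilt [ 0. -0.] open 0.797 gf 0.0 F [ 0.2 -0.8  0.1]
tool shift mm [ 140.7 -146.3   -2.7]
```

Call:
send_rows(
  motion=[
    [0, 0, 0, 28, -29.3, 0, -0.6],
    [0, 0, 0, 28, -29.3, 0, -0.6],
    [0, 0, 0, 28, -29.3, 0, -0.6],
    [0, 0, 0, 28, -29.3, 0, -0.6],
    [0, 0, 0, 28, -29.3, 0, -0.6],
    [0, 0, 0, 0, 0, 20, -0.6],
    [0, 0, 0, 0, 0, 0, -0.6],
    [0, 0, 0, 0, 0, 0, -0.6],
    [0, 0, 0, 0, 0, 0, -0.6],
    [0, 0, 0, 0, 0, 0, -0.6],
  ],
)

```text
time_s: 40.25
eef_pos: [0.6055, 0.106, 0.2235]
eef_rot: [0.0, 0.999, 0.043, 0.001]
wrist_force: [-0.9, 0.2, -0.4]
opening: 0.8
grasp_force: 0.0
```

```bash
python3 look.py wrist .605 .108 .076 .0155; python3 d.py 0.6060 0.1065 0.052
```

```text
wrist enclosing ((0.6051813364028931, 0.10846421122550964), 0.015447177924215794) n 280 fit (array([0.60544796, 0.1084489 ]), np.float64(0.014235849903276707)) z 0.0758
t 40.3 pos [0.6055 0.106  0.2234] psi 4.9 tilt [ 0.09 -0.  ] open 0.799 gf 0.0 F [-0.6 -0.3 -0.1]
tool shift mm [  0.3  -0.5 171.4]
```

Call:
send_rows(
  motion=[
    [0, 0, 0, -0.5, -0.5, 40, -0.6],
    [0, 0, 0, 0, 0, 40, -0.6],
    [0, 0, 0, 0, 0, 40, -0.6],
    [0, 0, 0, 0, 0, 31, -0.6],
    [0, 0, 0, 0, 0, 20, -0.6],
    [0, 0, 0, 0, 0, 0, -0.6],
    [0, 0, 0, 0, 0, 0, -0.6],
    [0, 0, 0, 0, 0, 0, -0.6],
    [0, 0, 0, 0, 0, 0, 1],
    [0, 0, 0, 0, 0, 0, 1],
  ],
)

```text
time_s: 41.3
eef_pos: [0.6056, 0.1071, 0.0528]
eef_rot: [0.0, 0.999, 0.043, 0.001]
wrist_force: [0.2, 0.5, -0.3]
opening: 0.47
grasp_force: 0.0
```

Call:
send_rows(
  motion=[
    [0, 0, 0, 0, 0, 0, 1],
    [0, 0, 0, 0, 0, 0, 1],
    [0, 0, 0, 0, 0, 0, 1],
    [0, 0, 0, 0, 0, 0, 1],
    [0, 0, 0, 0, 0, 0, 1],
    [0, 0, 0, 0, 0, 0, 1],
    [0, 0, 0, 0, 0, 0, 1],
    [0, 0, 0, 0, 0, 0, 1],
    [0, 0, 0, 0, 0, 0, 1],
    [0, 0, 0, 0, 0, 0, 1],
  ],
)

```text
time_s: 42.3
eef_pos: [0.6056, 0.107, 0.0527]
eef_rot: [0.0, 0.999, 0.043, 0.001]
wrist_force: [-1.5, -0.3, 6.3]
opening: 0.348
grasp_force: 59.2
```

```bash
python3 d.py 0.4780 -0.0516 0.235
```

```text
t 42.3 pos [0.6056 0.107  0.0527] psi 4.97 tilt [ 0.12 -0.01] open 0.348 gf 59.2 F [-1.5 -0.3  6.3]
tool shift mm [-140.5  147.1 -182.5]
```

Call:
send_rows(
  motion=[
    [0, 0, 0, 0, 0, -23, 1],
    [0, 0, 0, 0, 0, -40, 1],
    [0, 0, 0, 0, 0, -40, 1],
    [0, 0, 0, 0, 0, -40, 1],
    [0, 0, 0, 0, 0, -40, 1],
    [0, 0, 0, -28.1, 29.5, 0, 1],
    [0, 0, 0, -28.1, 29.5, 0, 1],
    [0, 0, 0, -28.1, 29.5, 0, 1],
    [0, 0, 0, -28.1, 29.5, 0, 1],
    [0, 0, 0, -28.1, 29.5, 0, 1],
  ],
)

```text
time_s: 43.3
eef_pos: [0.4762, -0.0528, 0.2343]
eef_rot: [0.0, 0.999, 0.044, 0.0]
wrist_force: [0.3, -0.5, -0.1]
opening: 0.348
grasp_force: 59.5
```

Call:
send_rows(
  motion=[
    [0, 0, 0, 0, 0, 0, 1],
    [0, 0, 0, 0, 0, 0, 1],
    [0, 0, 0, 0, 0, 0, 1],
    [0, 0, 0, 0, 0, 0, 1],
    [0, 0, 0, 0, 0, 0, 1],
    [0, 0, 0, 0, 0, 0, 1],
    [0, 0, 0, 0, 0, 0, 1],
    [0, 0, 0, 0, 0, 0, 1],
    [0, 0, 0, 0, 0, 0, 1],
    [0, 0, 0, 0, 0, 0, 1],
  ],
)

```text
time_s: 44.3
eef_pos: [0.4775, -0.052, 0.2343]
eef_rot: [-0.0, 0.999, 0.043, -0.0]
wrist_force: [-0.8, -0.6, -0.9]
opening: 0.347
grasp_force: 59.5
```

```bash
python3 d.py 0.4777 -0.0516 0.159
```

```text
t 44.3 pos [ 0.4775 -0.052   0.2343] psi 4.96 tilt [-0.  0.] open 0.347 gf 59.5 F [-0.8 -0.6 -0.9]
tool shift mm [ 0.3 -0.4 75.3]
```

Call:
send_rows(
  motion=[
    [0, 0, 0, 0, -0.4, 10, 1],
    [0, 0, 0, 0, 0, 15, 1],
    [0, 0, 0, 0, 0, 15, 1],
    [0, 0, 0, 0, 0, 13, 1],
    [0, 0, 0, 0, 0, 12, 1],
    [0, 0, 0, 0, 0, 6, 1],
    [0, 0, 0, 0, 0, 0, 1],
    [0, 0, 0, 0, 0, 0, 1],
    [0, 0, 0, 0, 0, 0, 1],
    [0, 0, 0, 0, 0, 0, 1],
  ],
)

```text
time_s: 45.3
eef_pos: [0.4779, -0.0518, 0.1639]
eef_rot: [0.0, 0.999, 0.043, 0.001]
wrist_force: [0.1, -0.7, -0.8]
opening: 0.347
grasp_force: 59.5
```

```bash
python3 d.py 0.4777 -0.0516 0.159
```

```text
t 45.3 pos [ 0.4779 -0.0518  0.1639] psi 4.97 tilt [ 0.07 -0.03] open 0.347 gf 59.5 F [ 0.1 -0.7 -0.8]
tool shift mm [-0.2 -0.2  4.9]
```

Call:
send_rows(
  motion=[
    [0, 0, 0, 0, 0, 4, 1],
    [0, 0, 0, 0, 0, 0, 1],
    [0, 0, 0, 0, 0, 0, 0.6],
    [0, 0, 0, 0, 0, 0, 0],
    [0, 0, 0, 0, 0, 0, -0.6],
    [0, 0, 0, 0, 0, 0, -0.6],
    [0, 0, 0, 0, 0, -30, -0.6],
    [0, 0, 0, 0, 0, -40, -0.6],
    [0, 0, 0, 0, 0, -30, -0.6],
    [0, 0, 0, 0, 0, 0, -0.6],
  ],
)

```text
time_s: 46.3
eef_pos: [0.48, -0.0525, 0.2644]
eef_rot: [0.002, 0.999, 0.043, 0.004]
wrist_force: [-0.4, -0.2, -0.8]
opening: 0.798
grasp_force: 0.0
```

Call:
send_rows(
  motion=[
    [0, 0, 0, 0, 0, 0, -0.6],
    [0, 0, 0, 0, -40, 0, -0.6],
    [0, 0, 0, 0, -40, 0, -0.6],
    [0, 0, 0, 0, -40, 0, -0.6],
    [0, 0, 0, 0, -40, 0, -0.6],
    [0, 0, 0, 0, -40, 0, -0.6],
    [0, 0, 0, 0, 0, 0, -0.6],
    [0, 0, 0, 0, 0, 0, -0.6],
    [0, 0, 0, 0, 0, 0, -0.6],
    [0, 0, 0, 0, 0, 0, -0.6],
  ],
)

```text
time_s: 47.3
eef_pos: [0.4601, 0.1465, 0.2587]
eef_rot: [0.0, 0.999, 0.042, -0.001]
wrist_force: [0.3, 0.4, 0.1]
opening: 0.801
grasp_force: 0.0
```

```bash
python3 - <<'E'
from h import *
t=cam("top"); s=cam("scene")
cv2.imwrite("pics/end.png",np.hstack([cv2.resize(t["color"][110:270,190:370,::-1],(400,356)),cv2.resize(s["color"][140:340,130:330,::-1],(400,356))]))
E
for a in ".180 .0155" ".154 .0215" ".128 .0275" ".102 .034" ".076 .0405"; do python3 look.py top .481 -.052 $a; done
```

```text
top enclosing ((0.48019683361053467, -0.05215630680322647), 0.015649089589715004) n 34 fit (array([ 0.4798444 , -0.05175926]), np.float64(0.01434173788756118)) z 0.1806
top enclosing ((0.48037394881248474, -0.05107872188091278), 0.021343039348721504) n 60 fit (array([ 0.48012319, -0.05078541]), np.float64(0.018663290522916178)) z 0.1557
top enclosing ((0.48087263107299805, -0.05075715482234955), 0.027444982901215553) n 101 fit (array([ 0.47852399, -0.05020465]), np.float64(0.019614070157758214)) z 0.1302
top enclosing ((0.48119789361953735, -0.05250551551580429), 0.03410866856575012) n 91 fit (array([ 0.48188577, -0.05278509]), np.float64(0.030212945627414528)) z 0.1034
top enclosing ((0.48301154375076294, -0.052723560482263565), 0.04057250916957855) n 108 fit (array([ 0.48396573, -0.0530127 ]), np.float64(0.036626834986487604)) z 0.0772
```

View pics/end.png

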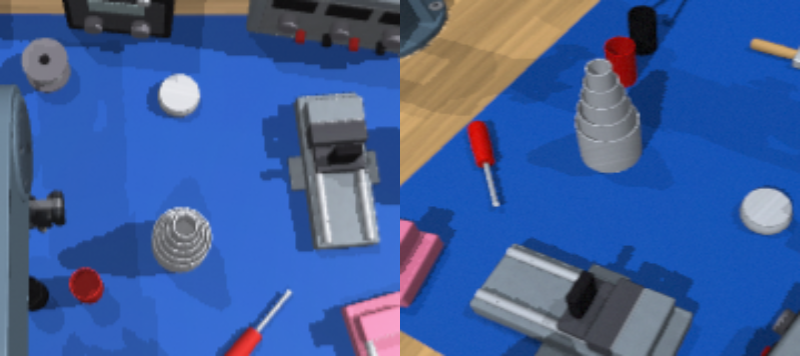

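All five cups are nested: the tower is at (182,240) and (608,115), with rims at 26 mm steps. The jaws are together at (335,140) and the bystanders are untouched. I'm handing in.

```bash
python3 -c "
from bench import ctrl
print(ctrl.hand_in())"
```

```text
the job is handed in; nothing more can be done
None
```

Job handed in with no verdict returned: the jaw was opened about 3 cm with cup C still standing, all five cups are nested in the largest, the jaw is pushed fully shut again, and the other things were left alone.

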